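# Lean the red board on the drying stand

## Task

Pick up the red board with the gold star and lean it on the drying stand: foot end down on the stand's floor against the dark stop strip, star end up and resting against the slatted wall, star face outward (away from the wall). Set it near the middle of the wall and square to it, let go so that it stays, and leave the green board where it lies.

Things in the scene. Friction and masses are not known exactly. Their poses are not given: they have to be found in the camera images.
- red_board: red wooden board, 220 x 40 x 16 mm, about 0.12 kg, loose, flat on the table, star face up, star end roughly to the robot's left (+y). Origin: centre of its underside. x along its length to the star end, y across its width, z out of the star face. Thin gold star and white dot (under 4 mm high) lie at x = 46 to 102 mm; the middle is bare, to be gripped across the width.
- red_foot (a point): centre of the red board's plain foot end face: 110 mm from the board's origin towards its -x, at mid thickness; same axes as the board
- stand: fixed drying stand. Origin: table level, under the middle of the stop's inner face. x level from stop to wall (wall on the robot's left), y along wall, z up. Floor 200 mm wide, top at z = 12 mm. Dark stop strip x = -18 to 0, top z = 32. Upright wall of pale slats, face at x = 166, 200 mm wide, top z = 202. Foot at the stop and star end on the wall, the board leans at about 45 degrees.
- green_board: green board, otherwise the same as the red one (same size, axes and origin), lying flat on the table: a bystander, to be left alone
Mind the look-alikes: they are no part of the job. Of the things that look like the red_board, the largest one is meant.

How it is judged:
By the outcome, as a careful person would: the job done as asked, in the order asked, and still so for the second after the job is handed in, with the robot touching nothing.
It also fails if it takes over 48 s, if anything falls off the work surface, if the arm or the gripper's body presses on something with over 40 N, if the wrist force passes 120 N, or if a joint passes its speed limit or range.

## Robot

A 6-joint arm with a two-finger parallel gripper is mounted at the origin on the work surface. World frame = base frame: x ahead of the robot, y to its left, z up, the work surface at z = 0. Lengths are in m, angles in degrees, forces in N, time in s.
With the tool pointing down it reaches from about 0.35 to 0.925 m from the base axis. Payload 6.4 kg.
Tool frame: the origin (TCP) lies at the very end of the fingers, on their centre line; the grasp point (between the pads) lies 19 mm behind it; z points along the fingers, y is the line along which they close (so a half turn about z gives the same grasp; the last joint's range is limited). The gripper opens to 85 mm and grips with 20 to 120 N. Pads are 22 mm wide; open, the fingers measure 114 mm over their backs; the gripper's body (76 mm by 85 mm) begins 54 mm behind the grasp point. The pads swing forward as they close: fully open they stand 13 mm farther back than shut.
Start: joints at [-86.179, 14.043, 89.255, -0, 76.702, -9.975], TCP at [0.155, -0.631, 0.231] pointing down, gripper open.
Joint ranges: [-179.41, 179.41], [-58.25, 129.5], [7.25, 145.43], [-54.29, 234.29], [11.92, 165.04], [-157.13, 157.13]. Speed limits (degrees/s): [147.25, 147.25, 180, 180, 180, 180].

## Interface

Orientations are given as a 3x3 rotation matrix whose columns are the frame's x, y, z axes.
In Python, from station import get_obs, read_camera, get_calibration, close_job gives the robot as it stands. The module is installed in compiled form; this text tells all that it offers.
- The arm moves only by the tool apply_moves, never from a script. Its argument "steps" is a list that holds one entry, the list of rows, each a list of 7 numbers: the finger opening in m, from 0 to 0.0854, then the shift along the tool's x, y, z in m, then the turn, a rotation vector about the tool's x, y, z in degrees. A call has 1 to 20 rows; each row is the pose to reach, as a shift and turn from the pose commanded when the call began, along the tool's axes at that moment; what a row does not reach only later rows make up. A row lasts 1/8 s, in which the tool goes at most 62.5 mm and 10.7 degrees, less where a joint would pass 70% of its speed; a pose out of reach is approached as far as the arm can. A call with a gripper value outside its range is refused whole. The fingers move at their own pace and stop on an object; "newtons" is the grip in N (left out, the last holds). Time passes only in rows, so rows that repeat a pose let the fingers close. It gives the time, the measured TCP pose, the force, the opening and the grip force at its end, in the units of the state.
- get_obs(): the state, without advancing time (a new reading comes with each control period).
- read_camera(name): name is "scene" or "top" or "wrist"; returns (picture, depth): 400x640x3 uint8, blue, green, red; 400x640 float32, m along the optical axis (not along the pixel's ray), 0 where there is no reading.
- get_calibration(name): a dict with "fx", "fy", "cx", "cy" (pixels), "T" (4x4, takes a point from camera to world coordinates). Camera axes: x right, y up, looking along -z (the intrinsics and any distortion apply to the point x, -y, -z); pixel columns grow to the right and rows downward; lengths in m; the calibration is good to about 2 mm. A picture is of the moment at which its call begins: read the wrist's pose just before it. get_calibration takes no time and is no camera call; for the wrist camera it gives the pose at the moment of the call.
- close_job(): hands the job in; it is judged then, once.
The state is a dict: "time": time; "qpos": joint angles; "qvel": joint speeds; "effort": joint torques, N m; "position": TCP position; "tcp_rot": TCP orientation; "contact_force": force on the tool from outside, world axes, zero at the start; "ft_torque": the same for the moment, N m; "finger_gap": finger opening in m; "finger_force": force on a finger pad.
Only numpy, scipy, OpenCV 4.12 (cv2) and the standard library are available. Lean on these libraries where they do the work, as an engineer would, in place of code of your own. Each camera call takes 0.05 s, during which the arm holds its last target. There are 200 camera calls.

## Working session

There is one attempt and no reset: what is moved stays moved. The work goes in short steps, Python scripts to look and compute and a tool call to move; the robot and the scene stay as the last step left them, time stands still between calls to the robot, and variables do not carry over. Pictures are saved under pics/ and viewed, at most 10 in all, crops included, and the job is handed in when it is done.

Besides the shell and the picture viewer there is one more tool, called after "Call:" by a JSON object that holds its "name" and its "arguments". apply_moves: Moves the arm, as the interface text tells. Its arguments: {"type":"object","properties":{"steps":{"type":"array"},"newtons":{"type":"number"}},"required":["steps"]}

```bash
mkdir -p pics; cat > h.py <<'E'
import numpy as np,cv2
from station import *
def snap(n,f):
    c=get_calibration(n); im,d=read_camera(n); cv2.imwrite('pics/'+f,im); np.savez('pics/'+f+'.npz',im=im,d=d,**{k:c[k] for k in('fx','fy','cx','cy','T')})
    return im,d,c
def pts(d,c,u,v):
    z=d[v,u]; T=np.array(c['T'])
    P=np.stack([(u-c['cx'])/c['fx']*z,-(v-c['cy'])/c['fy']*z,-z],-1)
    return P@T[:3,:3].T+T[:3,3]
def ray(c,u,v,h):
    T=np.array(c['T']); D=T[:3,:3]@np.array([(u-c['cx'])/c['fx'],-(v-c['cy'])/c['fy'],-1.]); o=T[:3,3]
    return o+D*(h-o[2])/D[2]
E
python3 - <<'E'
from h import *
for n in('top','scene'):
    im,d,c=snap(n,n+'1.png')
    print(n,c)
    hsv=cv2.cvtColor(im,cv2.COLOR_BGR2HSV); H,S,V=cv2.split(hsv)
    for nm,m in(('red',((H<8)|(H>172))&(S>120)&(V>60)),('green',(H>40)&(H<85)&(S>90)&(V>40))):
        cs,_=cv2.findContours(m.astype(np.uint8)*255,cv2.RETR_EXTERNAL,cv2.CHAIN_APPROX_NONE)
        for k in cs:
            if cv2.contourArea(k)<60: continue
            r=cv2.minAreaRect(k); mm=np.zeros(m.shape,np.uint8); cv2.drawContours(mm,[k],-1,1,-1)
            v,u=np.nonzero(mm&(d>0)); P=pts(d,c,u,v)
            print(nm,r,'med',np.median(P,0).round(3)); print([ray(c,*p,.016)[:2].round(3).tolist() for p in cv2.boxPoints(r)])
E
```

```text
top {'fx': 383.15846438940173, 'fy': 383.15846438940173, 'cx': 314.19863851726507, 'cy': 195.15496985279304, 'T': array([[ 4.03608031e-02,  9.74788469e-01, -2.19450330e-01,
         3.30672055e-01],
       [-9.99185137e-01,  3.94325827e-02, -8.61009238e-03,
        -1.61107357e-01],
       [ 2.60474512e-04,  2.19619018e-01,  9.75585680e-01,
         7.98266712e-01],
       [ 0.00000000e+00,  0.00000000e+00,  0.00000000e+00,
         1.00000000e+00]])}
red ((386.5, 305.0), (14.0, 7.0), 90.0) med [ 0.291 -0.307  0.011]
[[0.304, -0.298], [0.305, -0.312], [0.278, -0.312], [0.278, -0.298]]
red ((345.85284423828125, 300.7596740722656), (69.9159927368164, 15.102755546569824), 5.389311790466309) med [ 0.296 -0.222  0.012]
[[0.285, -0.156], [0.314, -0.157], [0.307, -0.295], [0.278, -0.292]]
red ((474.23175048828125, 307.08538818359375), (74.49488830566406, 14.52415943145752), 38.65980911254883) med [ 0.292 -0.482  0.011]
[[0.325, -0.412], [0.348, -0.431], [0.264, -0.541], [0.242, -0.522]]
red ((440.1600646972656, 280.1200256347656), (8.800000190734863, 14.000000953674316), 36.869895935058594)
[... 1642 characters left out ...]
34, 15.445488929748535), 47.04541015625) med [ 0.449 -0.163  0.014]
[[0.48, -0.264], [0.436, -0.289], [0.42, -0.054], [0.459, -0.038]]
red ((375.2131042480469, 179.15573120117188), (47.11757278442383, 9.858839988708496), 50.19443130493164) med [ 0.302 -0.217  0.01 ]
[[0.317, -0.298], [0.284, -0.313], [0.294, -0.15], [0.324, -0.139]]
red ((330.4811096191406, 134.5660400390625), (8.653715133666992, 32.142364501953125), 15.945395469665527) med [ 0.303 -0.471  0.01 ]
[[0.368, -0.402], [0.27, -0.534], [0.254, -0.51], [0.353, -0.382]]
green ((259.75, 227.75), (61.51828384399414, 14.142135620117188), 45.0) med [ 0.639 -0.202  0.014]
[[0.675, -0.273], [0.642, -0.296], [0.604, -0.117], [0.636, -0.1]]
```

View pics/top1.png

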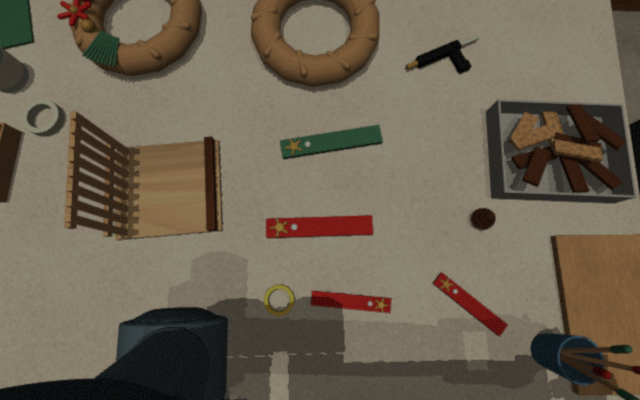

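View pics/scene1.png

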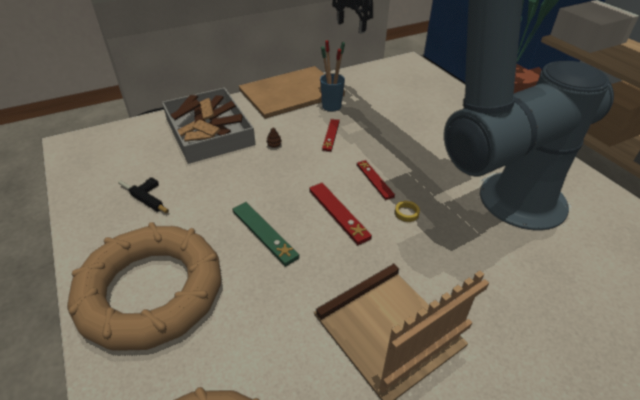

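The top view shows the large red board at cols 265–373, rows 216–238, with its star at (279,228). The stand's dark stop is at cols 205–220, rows 138–231, and its wall is at cols 66–130. Next I'll measure the stand.

```bash
python3 - <<'E'
from h import *
for n in('top','scene'):
    f=np.load(f'pics/{n}1.png.npz'); im,d=f['im'],f['d']; c={k:f[k] for k in('fx','fy','cx','cy','T')}
    v,u=np.nonzero(d>0); P=pts(d,c,u,v); col=im[v,u].astype(int)
    box=(P[:,0]>.35)&(P[:,0]<.75)&(P[:,1]>-.03)&(P[:,1]<.33)
    def rect(m,nm):
        if m.sum()<20: print(n,nm,m.sum());return
        r=cv2.minAreaRect(P[m][:,:2].astype(np.float32)); print(n,nm,m.sum(),np.round(r[0],4),np.round(r[1],4),round(r[2],2),'z',np.median(P[m,2]).round(4),cv2.boxPoints(r).round(4).tolist())
    dark=box&(col.sum(1)<200)&(P[:,2]>.022)&(P[:,2]<.045)
    rect(dark,'stop')
    rect(box&(P[:,2]>.005)&(P[:,2]<.02)&(col[:,2]>120)&(P[:,1]<.2),'floor')
    rect(box&(P[:,2]>.19)&(P[:,2]<.215),'walltop')
    w=box&(P[:,2]>.06)&(P[:,2]<.19)&(P[:,1]>.1)
    rect(w,'wall'); 
    # stop rays
    hsv=cv2.cvtColor(im,cv2.COLOR_BGR2HSV)
    mm=np.zeros(d.shape,np.uint8); mm[v[dark],u[dark]]=255
    cs=max(cv2.findContours(mm,0,1)[0],key=cv2.contourArea); r=cv2.minAreaRect(cs); print(r,[ray(c,*p,.032)[:2].round(4).tolist() for p in cv2.boxPoints(r)])
o=get_obs(); print(o['position'],o['tcp_rot'],o['time']); print(get_calibration('wrist'))
E
```

```text
top stop 1284 [0.5103 0.1498] [0.1994 0.1941] 7.93 z 0.0319 [[0.39820000529289246, 0.2321999967098236], [0.42500001192092896, 0.039900001138448715], [0.6225000023841858, 0.06750000268220901], [0.5957000255584717, 0.2597000002861023]]
top floor 4539 [0.5028 0.1282] [0.2206 0.1641] 7.24 z 0.012 [[0.3831000030040741, 0.195700004696846], [0.40380001068115234, 0.03290000185370445], [0.6226000189781189, 0.06080000102519989], [0.6018999814987183, 0.22349999845027924]]
top walltop 718 [0.4993 0.2416] [0.1874 0.0119] 7.61 z 0.2006 [[0.40560001134872437, 0.23510000109672546], [0.40720000863075256, 0.2232999950647354], [0.5929999947547913, 0.24809999763965607], [0.5914000272750854, 0.2599000036716461]]
top wall 3735 [0.4961 0.2465] [0.1943 0.0229] 7.64 z 0.1391 [[0.3982999920845032, 0.24490000307559967], [0.40139999985694885, 0.22220000624656677], [0.5939000248908997, 0.24799999594688416], [0.5909000039100647, 0.27070000767707825]]
((210.0127716064453, 183.47262573242188), (93.18219757080078, 10.21248722076416), 88.45184326171875) [[0.6199, 0.0852], [0.6214, 0.0636], [0.4236, 0.0391], [0.4222, 
[... 970 characters left out ...]
 290.22998046875), (9.127588272094727, 91.63776397705078), 59.82648468017578) [[0.628, 0.073], [0.4286, 0.0468], [0.4319, 0.0686], [0.6281, 0.0924]]
[ 0.15496305 -0.6307257   0.23027494] [[ 9.71159781e-01  2.38429577e-01 -1.27382964e-04]
 [ 2.38429417e-01 -9.71158173e-01  1.79336830e-03]
 [ 3.03883037e-04 -1.77201901e-03 -9.99998384e-01]] 0.1
{'fx': 317.40402871106636, 'fy': 317.40402871106636, 'cx': 318.74693847949635, 'cy': 201.21901174314817, 'T': array([[ 0.23810584,  0.91896906,  0.314327  ,  0.23588109],
       [-0.97123797,  0.22580786,  0.07554871, -0.61037385],
       [-0.00155058, -0.32327491,  0.94630382,  0.37269196],
       [ 0.        ,  0.        ,  0.        ,  1.        ]])}
```

Call:
{"name": "apply_moves", "arguments": {"steps": [[[0.0854,0.1,-0.1,0,0,0,-20],[0.0854,0.389,-0.382,0.03,0,0,-80.4],[0.0854,0.389,-0.382,0.06,0,0,-80.4],[0.0854,0.389,-0.382,0.08,0,0,-80.4],[0.0854,0.389,-0.382,0.08,0,0,-80.4],[0.0854,0.389,-0.382,0.08,0,0,-80.4],[0.0854,0.389,-0.382,0.08,0,0,-80.4],[0.0854,0.389,-0.382,0.08,0,0,-80.4],[0.0854,0.389,-0.382,0.08,0,0,-80.4],[0.0854,0.389,-0.382,0.08,0,0,-80.4],[0.0854,0.389,-0.382,0.08,0,0,-80.4],[0.0854,0.389,-0.382,0.08,0,0,-80.4],[0.0854,0.389,-0.382,0.08,0,0,-80.4]]], "newtons": 40}}

```text
time: 1.72
position: [0.4414, -0.1686, 0.1515]
tcp_rot: [[-0.071, 0.997, 0.0], [0.997, 0.071, -0.0], [-0.0, 0.0, -1.0]]
contact_force: [0.2, 0.1, 0.5]
finger_gap: 0.0854
finger_force: 0.0
```

```bash
python3 - <<'E'
from h import *
o=get_obs(); R=np.array(o['tcp_rot']);p=np.array(o['position']); print(p,R.round(4).tolist(),np.round(o['qpos'],1),o['time'],o['contact_force'])
im,d,c=snap('wrist','w1.png')
H,S,V=cv2.split(cv2.cvtColor(im,cv2.COLOR_BGR2HSV)); m=(((H<8)|(H>172))&(S>120)&(V>50)).astype(np.uint8)
k=max(cv2.findContours(m,0,1)[0],key=cv2.contourArea); print(cv2.boundingRect(k))
v,u=np.nonzero(cv2.drawContours(np.zeros_like(m),[k],-1,1,-1)); P=pts(d,c,u,v); print('depth z',np.median(P[:,2]))
h=np.array([ray(c,a,b,.016)[:2] for a,b in k[:,0]],np.float32)
r=cv2.minAreaRect(h); b=cv2.boxPoints(r); print(r,b.tolist())
C=np.array([*r[0],.003]); print('tool shift to centre',R.T@(C-p))
E
```

```text
[ 0.44142521 -0.16855899  0.15153963] [[-0.0712, 0.9975, 0.0004], [0.9975, 0.0712, -0.0003], [-0.0003, 0.0003, -1.0]] [-34.7  -5.1 118.4  -0.   66.7 -38.8] 1.725 [0.21109624 0.06392207 0.48629327]
(298, 56, 49, 234)
depth z 0.015963683023242248
((0.4436954855918884, -0.16545504331588745), (0.03960224241018295, 0.2177671194076538), 4.138919353485107) [[0.4160873293876648, -0.05828459933400154], [0.4318046569824219, -0.27548378705978394], [0.47130364179611206, -0.27262547612190247], [0.455586314201355, -0.05542629957199097]]
tool shift to centre [0.00298077 0.0024352  0.14853954]
```

View pics/w1.png

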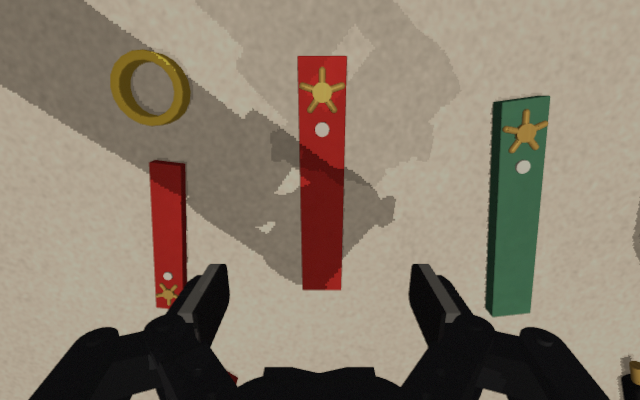

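The board sits between the open fingers at cols 298–347, rows 56–290. Its height is right (16 mm), and its size matches. Descending and gripping.

Call:
{"name": "apply_moves", "arguments": {"steps": [[[0.0854,0.003,0.0025,0.06,0,0,0],[0.0854,0.003,0.0025,0.11,0,0,0],[0.0854,0.003,0.0025,0.14,0,0,0],[0.0854,0.003,0.0025,0.148,0,0,0],[0.0854,0.003,0.0025,0.148,0,0,0],[0.03,0.003,0.0025,0.148,0,0,0],[0.03,0.003,0.0025,0.148,0,0,0],[0.03,0.003,0.0025,0.148,0,0,0],[0.03,0.003,0.0025,0.148,0,0,0],[0.03,0.003,0.0025,0.148,0,0,0]]], "newtons": 50}}

```text
time: 3.02
position: [0.4449, -0.1649, 0.0045]
tcp_rot: [[-0.073, 0.997, 0.002], [0.997, 0.073, -0.001], [-0.001, 0.002, -1.0]]
contact_force: [-0.6, 1.2, 5.6]
finger_gap: 0.0388
finger_force: 51.0
```

Call:
{"name": "apply_moves", "arguments": {"steps": [[[0.03,0,0,-0.05,0,0,0],[0.03,0,0,-0.1,0,0,0],[0.03,0,0,-0.15,0,0,0],[0.03,0,0,-0.2,0,0,0],[0.03,0,0.05,-0.24,0,10,0],[0.03,0,0.06,-0.24,0,20,0],[0.03,0,0.06,-0.24,0,30,0],[0.03,0,0.06,-0.24,0,40,0],[0.03,0,0.06,-0.24,0,48,0],[0.03,0,0.06,-0.24,0,48,0],[0.03,0,0.06,-0.24,0,48,0]]]}}

```text
time: 4.4
position: [0.5039, -0.1597, 0.2436]
tcp_rot: [[-0.05, 0.997, -0.054], [0.669, 0.074, 0.74], [0.742, 0.0, -0.671]]
contact_force: [0.7, -0.7, -1.1]
finger_gap: 0.0385
finger_force: 51.2
```

```bash
python3 - <<'E'
from h import *
o=get_obs(); R=np.array(o['tcp_rot']);p=np.array(o['position']); print(p,R.round(4).tolist(),np.round(o['qpos'],1),o['time'],o['contact_force'],o['finger_gap'])
E
```

```text
[ 0.50390423 -0.15971375  0.24358268] [[-0.0497, 0.9973, -0.0543], [0.669, 0.0736, 0.7396], [0.7416, 0.0004, -0.6709]] [-44.3  14.6  96.4  30.8 106.1 -49.9] 4.4 [ 0.73445857 -0.72526384 -1.11888706] 0.03854174447062224
```

```bash
cat > tgt.py <<'E'
from h import *
from scipy.spatial.transform import Rotation as Ro
O=np.array([.522,.073,0]); yaw=np.radians(97.5)
xs=np.array([np.cos(yaw),np.sin(yaw),0]); zs=np.array([0,0,1.]); ys=np.cross(zs,xs)
S=np.stack([xs,ys,zs],1)
def target(th,gap,lift):
    t=np.radians(th); e=np.cos(t)*xs+np.sin(t)*zs; n=-np.sin(t)*xs+np.cos(t)*zs
    A=O+xs*(gap+.016*np.sin(t))+zs*(.012+lift)
    return A+.110*e+.0045*n, np.stack([e,np.cross(-n,e),-n],1)
def shift(th,gap,lift):
    o=get_obs(); R=np.array(o['tcp_rot']);p=np.array(o['position']); q,Q=target(th,gap,lift)
    print(th,gap,lift,'target',q.round(4),'shift',(R.T@(q-p)).round(4),'rot',Ro.from_matrix(R.T@Q).as_rotvec(degrees=True).round(2))
def redpose(n,f):
    """plane fit and long axis of the largest red blob"""
    im,d,c=snap(n,f); H,Sa,V=cv2.split(cv2.cvtColor(im,cv2.COLOR_BGR2HSV)); m=(((H<8)|(H>172))&(Sa>120)&(V>40)&(d>0)).astype(np.uint8)
    v,u=np.nonzero(m); P=pts(d,c,u,v); k=(P[:,2]>.025)&(P[:,0]<.75)&(P[:,0]>.35); P=P[k]
    for _ in range(3):
        C=np.median(P,0); U,s,Vt=np.linalg.svd(P-P.mean(0),full_matrices=False); P=P[abs((P-P.mean(0))@Vt[2])<.004]
    e=Vt[0]*np.sign(Vt[0][2]); nn=Vt[2]*np.sign(Vt[2][2]); s=(P-P.mean(0))@e; w=(P-P.mean(0))@Vt[1]
    print(n,len(P),'mean',P.mean(0).round(4),'stand',(S.T@(P.mean(0)-O)).round(4),'e',(S.T@e).round(3),'n',(S.T@nn).round(3),'len',np.ptp(s).round(3),'wid',np.ptp(w).round(3),
     'foot/star ends in stand',(S.T@(P.mean(0)+s.min()*e-O)).round(4),(S.T@(P.mean(0)+s.max()*e-O)).round(4))
    return im
E
python3 - <<'E'
from tgt import *
redpose('scene','s2.png'); redpose('top','t2.png')
R=np.array(get_obs()['tcp_rot']); print('tool x in stand',S.T@R[:,0],'-z',-S.T@R[:,2])
for a in((48,.008,.15),(48,.008,.02),(48,.006,.002)): shift(*a)
E
```

```text
scene 387 mean [ 0.5116 -0.1396  0.2611] stand [-0.2094  0.038   0.2611] e [ 0.654 -0.009  0.756] n [-0.741  0.195  0.643] len 0.212 wid 0.043 foot/star ends in stand [-0.2936  0.0392  0.1636] [-0.1549  0.0372  0.3241]
top 308 mean [ 0.501  -0.1472  0.2748] stand [-0.2156  0.0496  0.2748] e [0.689 0.018 0.725] n [-0.45   0.795  0.407] len 0.16 wid 0.017 foot/star ends in stand [-0.272   0.048   0.2154] [-0.1618  0.051   0.3314]
tool x in stand [ 0.67011922 -0.03695687  0.74133287] -z [-0.74009927  0.04276926  0.67113625]
48 0.008 0.15 target [0.5102 0.1624 0.2468] shift [0.2169 0.0301 0.2359] rot [ 2.45  0.16 -2.12]
48 0.008 0.02 target [0.5102 0.1624 0.1168] shift [0.1206 0.0299 0.3231] rot [ 2.45  0.16 -2.12]
48 0.006 0.002 target [0.5105 0.1604 0.0988] shift [0.1059 0.03   0.3337] rot [ 2.45  0.16 -2.12]
```

Call:
{"name": "apply_moves", "arguments": {"steps": [[[0.03,0.04,0.01,0.04,0,0,0],[0.03,0.08,0.02,0.085,1,0,-1],[0.03,0.12,0.03,0.13,2.4,0.2,-2.1],[0.03,0.16,0.03,0.175,2.4,0.2,-2.1],[0.03,0.2,0.03,0.218,2.4,0.2,-2.1],[0.03,0.217,0.03,0.236,2.4,0.2,-2.1],[0.03,0.217,0.03,0.236,2.4,0.2,-2.1],[0.03,0.19,0.03,0.26,2.4,0.2,-2.1],[0.03,0.165,0.03,0.283,2.4,0.2,-2.1],[0.03,0.14,0.03,0.305,2.4,0.2,-2.1],[0.03,0.124,0.03,0.32,2.4,0.2,-2.1],[0.03,0.121,0.03,0.323,2.4,0.2,-2.1],[0.03,0.121,0.03,0.323,2.4,0.2,-2.1]]]}}

```text
time: 6.12
position: [0.5109, 0.1618, 0.1178]
tcp_rot: [[-0.086, 0.992, -0.095], [0.661, 0.128, 0.739], [0.745, 0.001, -0.667]]
contact_force: [-0.1, 0.3, -0.8]
finger_gap: 0.0384
finger_force: 51.1
```

```bash
python3 - <<'E'
from tgt import *
redpose('scene','s3.png'); redpose('top','t3.png')
o=get_obs(); R=np.array(o['tcp_rot']); print(o['qpos'],o['contact_force'],o['finger_gap'],'tool x in stand',S.T@R[:,0])
for a in((48,.008,.0),(48,.0,.002)): shift(*a)
a=cv2.imread('pics/s3.png')[150:400,200:600]; b=cv2.imread('pics/t3.png')[90:340,40:440]
cv2.imwrite('pics/c3.png',cv2.resize(np.hstack([a,b]),None,fx=1,fy=1))
E
```

```text
scene 542 mean [0.5188 0.1687 0.1349] stand [ 0.0953 -0.0093  0.1349] e [0.68  0.01  0.733] n [-0.709 -0.244  0.662] len 0.237 wid 0.038 foot/star ends in stand [-0.0027 -0.0108  0.0293] [ 0.1585 -0.0083  0.203 ]
top 226 mean [0.5071 0.1887 0.1761] stand [ 0.1167 -0.0003  0.1761] e [ 0.984 -0.064  0.168] n [-0.147 -0.819  0.555] len 0.941 wid 0.114 foot/star ends in stand [-0.7535  0.0559  0.0279] [ 0.1722 -0.0039  0.1856]
[-14.89642867  14.64660229 111.8785097   44.43516481  80.14938833
 -41.08159488] [ 0.29710045  0.05530168 -0.16233489] 0.03834677453388556 tool x in stand [ 6.67167347e-01 -2.40852751e-04  7.44907828e-01]
48 0.008 0.0 target [0.5102 0.1624 0.0968] shift [-0.0157 -0.0009  0.0148] rot [ 0.16 -0.15 -0.01]
48 0.0 0.002 target [0.5113 0.1544 0.0988] shift [-0.0196 -0.0009  0.0075] rot [ 0.16 -0.15 -0.01]
```

View pics/c3.png

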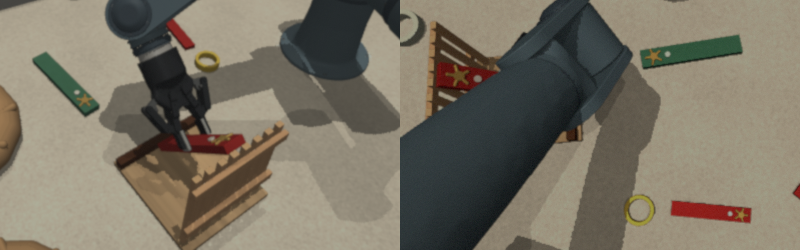

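The crop shows the board tilted inside the stand, star end just short of the wall, and the green board untouched. Lowering to the floor.

Call:
{"name": "apply_moves", "arguments": {"steps": [[[0.03,-0.0075,-0.001,0.0067,0,0,0],[0.03,-0.012,-0.001,0.0107,0,0,0],[0.03,-0.0142,-0.001,0.0127,0,0,0],[0.03,-0.0142,-0.001,0.0127,0,0,0]]]}}

```text
time: 6.72
position: [0.5091, 0.1624, 0.098]
tcp_rot: [[-0.085, 0.992, -0.097], [0.661, 0.129, 0.74], [0.746, -0.001, -0.666]]
contact_force: [-2.1, -0.2, -0.3]
finger_gap: 0.0383
finger_force: 51.3
```

Call:
{"name": "apply_moves", "arguments": {"steps": [[[0.03,-0.0008,0,0.0007,0,0,0],[0.03,-0.0015,0,0.0013,0,0,0],[0.03,-0.0015,0,0.0013,0,0,0]]]}}

```text
time: 7.1
position: [0.5094, 0.1626, 0.0974]
tcp_rot: [[-0.086, 0.992, -0.097], [0.659, 0.129, 0.741], [0.747, -0.0, -0.665]]
contact_force: [-3.7, 1.4, 6.8]
finger_gap: 0.0386
finger_force: 51.8
```

Floor contact at 6.8 N. Now sliding towards the stop.

Call:
{"name": "apply_moves", "arguments": {"steps": [[[0.03,0.0008,0,-0.0007,0,0,0],[0.03,-0.001,0,-0.0026,0,0,0],[0.03,-0.0025,0,-0.0044,0,0,0],[0.03,-0.0032,0,-0.0051,0,0,0],[0.03,-0.0032,0,-0.0051,0,0,0]]]}}

```text
time: 7.72
position: [0.5104, 0.1563, 0.0974]
tcp_rot: [[-0.086, 0.992, -0.095], [0.661, 0.128, 0.74], [0.746, 0.0, -0.666]]
contact_force: [-0.2, 2.7, 4.5]
finger_gap: 0.0388
finger_force: 51.4
```

Call:
{"name": "apply_moves", "arguments": {"steps": [[[0.03,-0.0007,0,-0.0007,0,0,0],[0.03,-0.0013,0,-0.0015,0,0,0],[0.03,-0.0013,0,-0.0015,0,0,0]]]}}

```text
time: 8.1
position: [0.5105, 0.1552, 0.0981]
tcp_rot: [[-0.086, 0.992, -0.096], [0.659, 0.129, 0.741], [0.748, 0.0, -0.664]]
contact_force: [-1.0, 5.7, 7.1]
finger_gap: 0.0384
finger_force: 51.3
```

Call:
{"name": "apply_moves", "arguments": {"steps": [[[0.03,-0.0007,0,-0.0007,0,0,0],[0.03,-0.0013,0,-0.0015,0,0,0],[0.03,-0.0013,0,-0.0015,0,0,0]]]}}

```text
time: 8.48
position: [0.5106, 0.1541, 0.0989]
tcp_rot: [[-0.086, 0.992, -0.097], [0.656, 0.129, 0.743], [0.75, 0.0, -0.662]]
contact_force: [-0.5, 9.5, 9.2]
finger_gap: 0.0386
finger_force: 51.1
```

```bash
python3 - <<'E'
from tgt import *
im=redpose('scene','s4.png')
o=get_obs(); R=np.array(o['tcp_rot']); print(o['contact_force'],o['position'],'tool x in stand',S.T@R[:,0])
cv2.imwrite('pics/c4.png',cv2.resize(im[230:390,280:520],None,fx=3,fy=3))
E
```

```text
scene 284 mean [0.5244 0.158  0.1078] stand [ 0.084  -0.0135  0.1078] e [0.657 0.038 0.753] n [-0.536 -0.678  0.503] len 0.215 wid 0.026 foot/star ends in stand [ 0.0092 -0.0179  0.0222] [ 0.1508 -0.0096  0.1843]
[1.17662036e-03 9.53674839e+00 1.02673325e+01] [0.51059721 0.15411459 0.09883684] tool x in stand [ 0.66197691 -0.0008445   0.74952376]
```

View pics/c4.png

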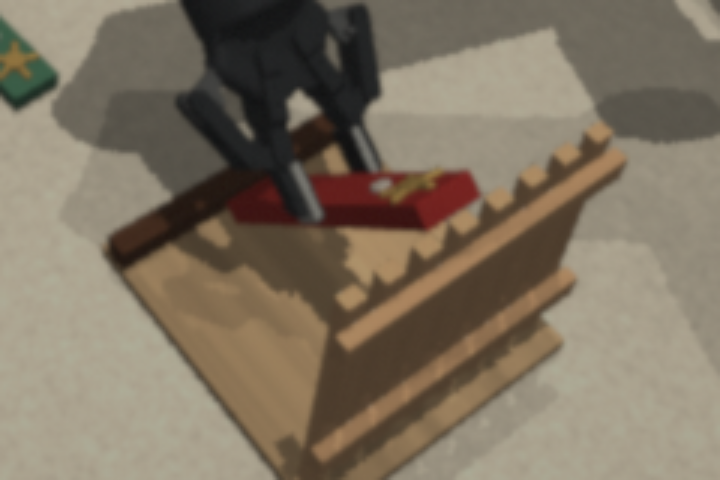

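The board's foot is against the stop strip and its star end just short of the slats. Next I'll pivot it about the foot onto the wall.

Call:
{"name": "apply_moves", "arguments": {"steps": [[[0.03,0,0,0.001,0,-0.5,0],[0.03,0,0,0.0019,0,-1,0],[0.03,0,0,0.0029,0,-1.5,0],[0.03,0,0,0.0038,0,-2,0],[0.03,0,0,0.0038,0,-2,0]]]}}

```text
time: 9.15
position: [0.5102, 0.1569, 0.0962]
tcp_rot: [[-0.089, 0.992, -0.094], [0.682, 0.129, 0.719], [0.726, 0.0, -0.688]]
contact_force: [-0.5, 9.9, 8.8]
finger_gap: 0.0386
finger_force: 51.2
```

Call:
{"name": "apply_moves", "arguments": {"steps": [[[0.03,0,0,0.001,0,-0.5,0],[0.03,0,0,0.0019,0,-1,0],[0.03,0,0,0.0019,0,-1,0]]]}}

```text
time: 9.52
position: [0.5101, 0.1583, 0.0948]
tcp_rot: [[-0.091, 0.992, -0.092], [0.695, 0.129, 0.707], [0.713, 0.0, -0.701]]
contact_force: [-0.6, 9.3, 9.2]
finger_gap: 0.0387
finger_force: 51.2
```

Call:
{"name": "apply_moves", "arguments": {"steps": [[[0.03,0,0,0.001,0,-0.5,0],[0.03,0,0,0.0019,0,-1,0],[0.03,0,0,0.0019,0,-1,0]]]}}

```text
time: 9.9
position: [0.5101, 0.1592, 0.0939]
tcp_rot: [[-0.092, 0.992, -0.091], [0.707, 0.129, 0.695], [0.701, 0.0, -0.713]]
contact_force: [-2.9, 5.1, 12.3]
finger_gap: 0.0387
finger_force: 51.7
```

Wall contact shows as a drop in Fy. Releasing and backing straight out.

Call:
{"name": "apply_moves", "arguments": {"steps": [[[0.05,0,0,0,0,0,0],[0.0854,0,0,0,0,0,0],[0.0854,0,0,0,0,0,0],[0.0854,0,0,0,0,0,0],[0.0854,0,0,0,0,0,0],[0.0854,0,0,-0.02,0,0,0],[0.0854,0,0,-0.05,0,0,0],[0.0854,0,0,-0.1,0,0,0],[0.0854,0,0,-0.15,0,0,0],[0.0854,0,0,-0.2,0,0,0],[0.0854,0,0,-0.2,0,0,0],[0.0854,0,0,-0.2,0,0,0]]]}}

```text
time: 11.4
position: [0.5275, 0.0194, 0.2353]
tcp_rot: [[-0.091, 0.992, -0.09], [0.711, 0.128, 0.691], [0.697, -0.001, -0.717]]
contact_force: [-0.6, 0.6, -0.7]
finger_gap: 0.0853
finger_force: 0.0
```

```bash
python3 - <<'E'
from tgt import *
im=redpose('scene','s5.png'); i2=redpose('top','t5.png')
o=get_obs(); print(o['contact_force'],o['position'],o['time'])
cv2.imwrite('pics/c5.png',np.hstack([cv2.resize(im[190:390,220:520],None,fx=1.33,fy=1.33),cv2.resize(i2[90:290,40:340],None,fx=1.33,fy=1.33)]))
E
```

```text
scene 320 mean [0.523  0.1607 0.1018] stand [ 0.0868 -0.0125  0.1018] e [ 0.703 -0.008  0.711] n [-0.541 -0.655  0.528] len 0.217 wid 0.025 foot/star ends in stand [ 0.0077 -0.0115  0.0219] [ 0.1601 -0.0133  0.1759]
top 204 mean [0.5037 0.1995 0.152 ] stand [0.1278 0.0016 0.152 ] e [0.655 0.401 0.64 ] n [-0.541 -0.342  0.768] len 0.096 wid 0.014 foot/star ends in stand [ 0.0926 -0.02    0.1177] [0.1556 0.0186 0.1792]
[-3.50571715e-01 -1.20360108e-04 -3.18731997e-01] [0.52694017 0.02039475 0.23431342] 11.5
```

View pics/c5.png

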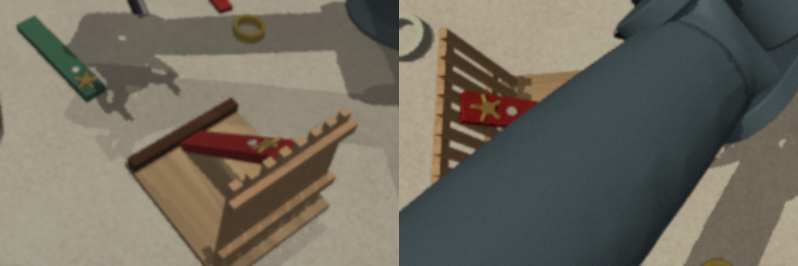

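The board leans at 45° with its foot at the stop, star up and outward, square and central. The gripper is clear, so I'm handing in.

```bash
python3 -c "from station import *; print(close_job())"
```

```text
the job is handed in; nothing more can be done
None
```

The red board leans on the stand at about 45°, foot against the stop and star end on the wall facing outward. It is near the middle and square, the gripper is clear, the green board was left alone, and the job was handed in at about 11.5 s.

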